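# Bring the receiver vial under the drip

## Task

Bring the amber vial with the yellow collar under the condenser's green drip tip: hook a fingertip behind the upturned orange lip of the vial carriage and gently draw the carriage out along its rail until that vial's mouth is centred below the tip, then leave it there and move clear. Do not touch, grasp or lift the vials, which must stay standing in their rack, and leave the condenser and the other things on the bench alone.

Things in the scene. Friction and masses are not known exactly. Their poses are not given: they have to be found in the camera images.
- rail: Low steel rail bolted to the bench, 420 mm long, 70 mm wide, 14 mm high. Origin on the bench top, on the rail's centre line, straight below the lip when the carriage is fully in (joint 0). Its x axis runs along the rail from the lip towards the vials, roughly to the robot's left; y across it, roughly towards the robot, z up; the rail spans x = -155 to +265 mm.
- carriage (a joint): How far the carriage has been drawn out along the rail's -x direction (roughly to the robot's right), in m: 0 fully in (the start), 0.15 at the outer stop. About 2 N of friction; it stays where it is left. It is an aluminium deck 60 mm wide, its top 22 mm above the bench. Behind the lip the deck is bare and open to both sides for 120 mm; then comes the vial rack.
- rack (a point): Middle of the white three-pocket vial rack on the carriage, at deck height (22 mm above the bench). The rack is 112 mm long, 60 mm wide, its top 44 mm above the bench; it spans 120 to 232 mm from the lip along the rail's +x. Its pockets lie on the centre line, 140, 176 and 212 mm from the lip.
- lip (a point): Upturned orange plate at the right-hand end (-x of the rail) of the carriage deck, 6 mm thick along x, 60 mm wide along y, 30 mm high. This point is the middle of its foot (22 mm above the bench; its top edge is 52 mm above the bench); axes parallel to the rail's. It moves with the carriage. 'Behind the lip' is its +x side, over the bare deck.
- drip_tip (a point): Lower end of the condenser's green drip tip (12 mm across), 95 mm above the bench over the rail's centre line, 95 to 112 mm along +x from the lip at the start. Fixed. It hangs from a glass condenser that slopes up and away to its stand (235 mm high) on the far +x, -y side (away from the robot); nothing of it lies nearer the lip than the tip.
- vial_yellow_mouth (a point): Centre of the mouth of the amber glass vial with the yellow collar, the one to bring under the drip tip; its z points up. Open vial 28 mm in diameter (33 mm over the collar), 52 mm tall, 24 mm inside; loose in one of the three pockets (which one varies), mouth 74 mm above the bench. About 1 mm of play; it rides with the carriage.
- vial_white_mouth (a point): Centre of the mouth of the clear vial with the white collar, same size, in another pocket.
- vial_blue_mouth (a point): Centre of the mouth of the clear vial with the blue collar, same size, in another pocket.
- vial_yellow: The amber vial with the yellow collar; origin at the centre of its underside.
- vial_white: The clear vial with the white collar; origin at the centre of its underside.
- vial_blue: The clear vial with the blue collar; origin at the centre of its underside.
- condenser: The condenser and its stand, fixed; origin on the bench straight below the drip tip.
- beaker: Empty glass beaker, 52 mm across, 62 mm tall, loose, on the far (-y) side of the rail; origin under its centre. To be left alone.
- jar: Amber sample jar, 44 mm across, 55 mm tall, loose, on the robot's right; origin under its centre. To be left alone.
- bung: Black rubber bung, 34 mm across, 28 mm tall, loose, on the far (-y) side of the rail; origin under its centre. To be left alone.
- spatula: Spatula about 160 mm long lying on the bench to the robot's left. To be left alone.
- reagent: White bottle with a red cap, 60 mm across, 120 mm tall, standing loose to the robot's right; origin under its centre. To be left alone.

How it is judged:
By the outcome, as a careful person would: the job done as asked, in the order asked, and still so for the second after the job is handed in, with the robot touching nothing.
It also fails if it takes over 42 s, if anything falls off the work surface, if the arm or the gripper's body presses on something with over 40 N, if the wrist force passes 120 N, or if a joint passes its speed limit or range.

## Robot

A 7-joint arm with a two-finger parallel gripper is mounted at the origin on the work surface. World frame = base frame: x ahead of the robot, y to its left, z up, the work surface at z = 0. Lengths are in m, angles in rad, forces in N, time in s.
With the tool pointing down it reaches from about 0.425 to 0.875 m from the base axis. Payload 8.4 kg.
Tool frame: the origin (TCP) lies midway between the tips of the shut fingers; the grasp point (between the pads) lies 19 mm behind it; z points along the fingers, y is the line along which they close (so a half turn about z gives the same grasp; the last joint's range is limited). The gripper opens to 87 mm and grips with 3 to 60 N. Pads are 19 mm wide; open, the fingers measure 117 mm over their backs; the gripper's body (75 mm by 190 mm) begins 51 mm behind the grasp point.
Start: joints at [1.08, 0.333, 0.04, 1.465, -0.013, 1.343, -0.059], TCP at [0.248, -0.601, 0.223] pointing down, gripper open.
Joint ranges: [-2.58, 2.58], [-0.38, 2.09], [-1.3, 1.39], [0.25, 2.4], [-1.5, 4.64], [0.08, 2.09], [-2.65, 2.65]. Speed limits (rad/s): [2.22, 2.22, 2.79, 2.79, 3.14, 3.14, 3.14].

## Interface

Orientations are given as a unit quaternion [x, y, z, w].
In Python, from bench import r gives the robot as it stands.
- The arm moves only by the tool jog_arm, never from a script. Its arguments are lists of equal length, an entry for each row: "delta_pos": the shift along the world's x, y, z each as a share of 50 mm, from -1 to 1, a list of three; "twist": the turn about the world's z as a share of 0.1 rad, from -1 to 1. A call has 1 to 12 rows; each row shifts and turns the commanded pose from where the row before left it; what a row does not reach is not made up. A row lasts 1/10 s, in which the tool goes at most 50 mm and 8.59 degrees, less where a joint would pass 70% of its speed; a pose out of reach is approached as far as the arm can. A call with a number of a shift or a turn outside -1 to 1 is refused whole. A call with a gripper value outside its range is refused whole. "jaw" is the opening, from 0 (shut) to 1 (fully open), set as the call begins (left out, the last holds). The fingers move at their own pace and stop on an object; the grip force is fixed at half the most. Time passes only in rows, so rows that do not move let the fingers close. It gives the time, the measured TCP pose, the force, the opening and the grip force at its end, in the units of the state.
- r.read_state(): the state, without advancing time (a new reading comes with each control period).
- r.capture(name): name is "scene" or "top"; returns (picture, depth): 480x640x3 uint8, red, green, blue; 480x640 float32, m along the optical axis (not along the pixel's ray), 0 where there is no reading.
- r.camera_info(name): a dict with "fx", "fy", "cx", "cy" (pixels), "extrinsics" (4x4, takes a point from camera to world coordinates). Camera axes: x right, y up, looking along -z (the intrinsics and any distortion apply to the point x, -y, -z); pixel columns grow to the right and rows downward; lengths in m; the calibration is good to about 2 mm. A picture is of the moment at which its call begins. camera_info takes no time and is no camera call.
- r.sign_off(): hands the job in; it is judged then, once.
The state is a dict: "clock": time; "joints": joint angles; "joint_velocities": joint speeds; "tau": joint torques, N m; "ee_pos": TCP position; "ee_rot": TCP orientation; "wrist_force": force on the tool from outside, world axes, zero at the start; "ft_torque": the same for the moment, N m; "grip_width": finger opening in m; "gripper_force": force on a finger pad.
Only numpy, scipy, OpenCV 4.12 (cv2) and the standard library are available. Lean on these libraries where they do the work, as an engineer would, in place of code of your own. Each camera call takes 0.05 s, during which the arm holds its last target. There are 200 camera calls.

## Working session

There is one attempt and no reset: what is moved stays moved. The work goes in short steps, Python scripts to look and compute and a tool call to move; the robot and the scene stay as the last step left them, time stands still between calls to the robot, and variables do not carry over. Pictures are saved under pics/ and viewed, at most 10 in all, crops included, and the job is handed in when it is done.

Besides the shell and the picture viewer there is one more tool, called after "Request:" in YAML: its name, and indented under it one key for each argument. jog_arm: Moves the arm, as the interface text tells. Shift numbers are shares of 50 mm and turn numbers shares of 0.1 rad, none past 1 either way. Its arguments: {"type":"object","properties":{"delta_pos":{"type":"array","items":{"type":"array","items":{"type":"number","minimum":-1,"maximum":1}}},"twist":{"type":"array","items":{"type":"number","minimum":-1,"maximum":1}},"jaw":{"type":"number"}},"required":["delta_pos","twist"]}

```bash
mkdir -p pics; cat > h.py <<'E'
import numpy as np, cv2
from bench import r
def cap(n,f):
    p,d=r.capture(n); cv2.imwrite(f'pics/{f}.png',p[:,:,::-1]); np.savez(f'{f}.npz',p=p,d=d); return p,d
def ray(n,u,v,z):
    c=r.camera_info(n);E=np.array(c['extrinsics'])
    d=E[:3,:3]@np.array([(u-c['cx'])/c['fx'],-(v-c['cy'])/c['fy'],-1]);o=E[:3,3]
    return o+d*(z-o[2])/d[2]
E
python3 - <<'E'
from h import *
for n in('scene','top'):
    cap(n,n+'0');print(r.camera_info(n))
s=r.read_state();print(s['clock'],s['ee_pos'],s['ee_rot'],s['grip_width'])
E
```

```text
{'fx': 529.9490505842296, 'fy': 529.9490505842296, 'cx': 318.1031996241004, 'cy': 234.61676566902534, 'extrinsics': array([[-0.84186687, -0.3402691 ,  0.41889989,  1.09037021],
       [ 0.53966783, -0.52453789,  0.65849726,  0.78875594],
       [-0.00433741,  0.78043382,  0.62522335,  0.84800086],
       [ 0.        ,  0.        ,  0.        ,  1.        ]])}
{'fx': 619.3348364448523, 'fy': 619.3348364448523, 'cx': 329.98728364322824, 'cy': 243.43824334239952, 'extrinsics': array([[-0.009571  ,  0.99786071, -0.06467155,  0.48992293],
       [-0.99993597, -0.00916032,  0.00664369,  0.01220801],
       [ 0.00603707,  0.06473099,  0.99788449,  1.79153042],
       [ 0.        ,  0.        ,  0.        ,  1.        ]])}
0.1 [ 0.24799818 -0.60037877  0.22176507] [ 9.80875530e-01  1.94634709e-01 -1.92755365e-04 -6.98061960e-04] 0.0871358044968103
```

View pics/top0.png

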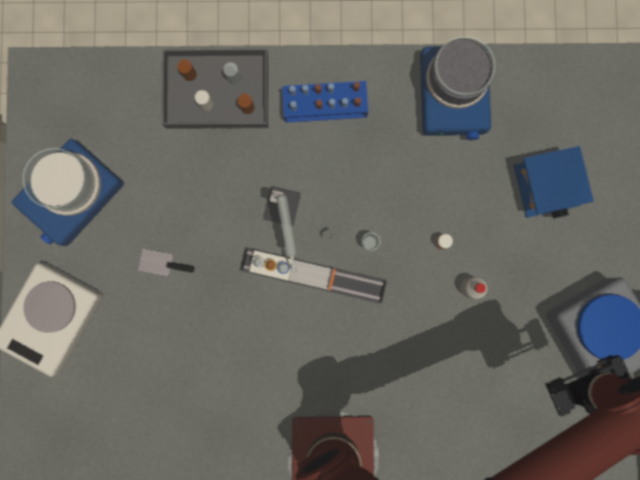

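View pics/scene0.png

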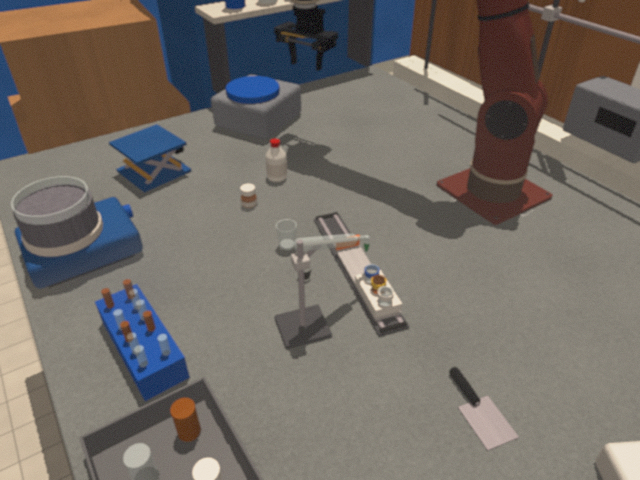

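The top view shows the rail running from (245,260) to (383,290), the lip near (332,278), and the yellow vial in the middle pocket near (270,265). I'll zoom in on both views.

```bash
python3 - <<'E'
from h import *
a=np.load('top0.npz')['p'][235:310,235:395,::-1];b=np.load('scene0.npz')['p'][205:335,300:420,::-1]
A=cv2.resize(a,None,fx=5,fy=5,interpolation=2);B=cv2.resize(b,None,fx=4.5,fy=4.5,interpolation=2)
cv2.imwrite('pics/ta.png',A);cv2.imwrite('pics/sb.png',B)
for n in('top','scene'):
    p=np.load(n+'0.npz')['p'];h=cv2.cvtColor(p,cv2.COLOR_RGB2HSV)
    w=np.zeros(h.shape[:2],np.uint8)
    if n=='top': w[235:310,235:395]=1
    else: w[205:335,300:420]=1
    for k,lo,hi in(('orange',(5,120,80),(16,255,255)),('yellow',(18,110,80),(32,255,255)),('green',(45,70,30),(90,255,255)),('blue',(100,80,50),(130,255,255))):
        m=cv2.inRange(h,lo,hi)*w
        N,_,st,c=cv2.connectedComponentsWithStats(m)
        print(n,k,[(st[i].tolist(),c[i].round(1).tolist()) for i in range(1,N) if st[i,4]>3])
E
```

```text
top orange [([266, 261, 9, 8, 55], [270.0, 264.6]), ([329, 269, 6, 21, 46], [331.5, 279.5])]
top yellow [([267, 260, 6, 2, 6], [269.5, 260.2]), ([265, 263, 5, 7, 8], [266.2, 266.4]), ([273, 262, 3, 8, 9], [274.4, 265.7])]
top green []
top blue []
scene orange [([353, 241, 6, 5, 16], [356.3, 243.3]), ([336, 246, 15, 4, 29], [342.1, 247.2]), ([372, 276, 13, 8, 73], [378.2, 279.5]), ([373, 289, 4, 4, 12], [374.6, 290.7])]
scene yellow [([371, 278, 16, 12, 77], [377.3, 283.7])]
scene green [([365, 245, 3, 5, 11], [366.0, 246.5])]
scene blue [([365, 272, 13, 5, 30], [369.6, 274.1])]
```

View pics/ta.png

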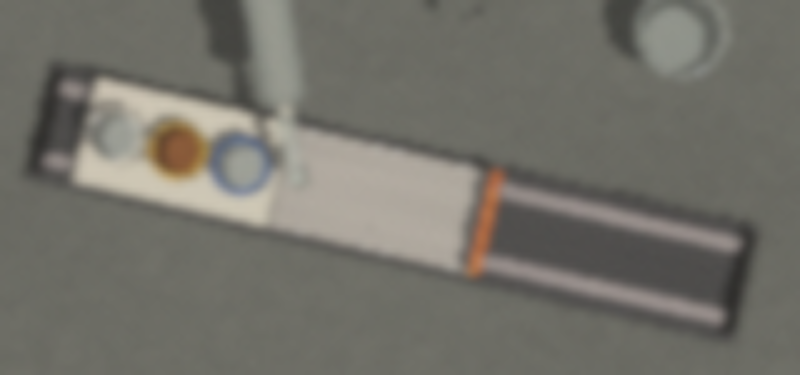

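View pics/sb.png

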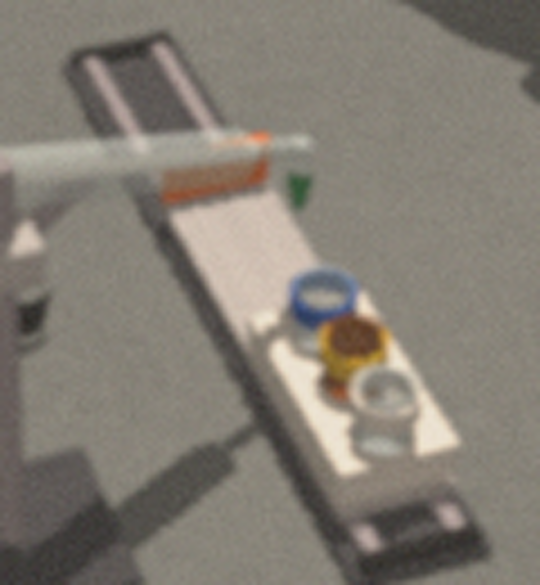

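The crops show the yellow vial in the middle pocket, at top (270,265) and scene (378,280). The green tip's lower end is at about scene (366.5,251), and the lip's top edge runs along x≈331.5 in the top view.

```bash
python3 - <<'E'
from h import *
p=np.load('top0.npz')['p'];h=cv2.cvtColor(p,cv2.COLOR_RGB2HSV)
# rail axis: dark outline corner midpoints (from crop/5)
t=lambda u,v:(235+u/5,235+v/5)
corn=[ray('top',*t(*c),.014)for c in((50,64),(28,176),(754,228),(733,336))]
e1=(corn[0]+corn[1])/2;e2=(corn[2]+corn[3])/2
ux=(e1-e2);L=np.linalg.norm(ux);ux/=L
print('ends',e1,e2,'L',L,'yaw',np.degrees(np.arctan2(ux[1],ux[0])))
lip=ray('top',331.5,279.3,.052);yt=ray('top',270,264.8,.074)
s=lambda u,v:(300+u/4.5,205+v/4.5)
tip=ray('scene',*s(299,208),.095);ys=ray('scene',*s(355,335),.074);bs=ray('scene',*s(323,292),.074)
ws=ray('scene',*s(385,385),.074);bt=ray('top',*t(241,162),.074);wt=ray('top',*t(117,133),.074)
uy=np.cross([0,0,1],ux)
for k,q in dict(lip=lip,ytop=yt,yscene=ys,btop=bt,bscene=bs,wtop=wt,wscene=ws,tip=tip).items():
    print(k,q.round(4),'along from lip',round((q-lip)@ux,4),'across',round((q-e2)@uy,4))
for n,(u,v) in(('top',(294,270)),('scene',(366,248)),('scene',(366,249))): print(np.load(n+'0.npz')['d'][v-2:v+3,u-2:u+3].round(3))
for n,pp in dict(beaker=(370,241),jar=(445,241),bung=(326,233),reag=(479,288)).items(): print(n,ray('top',*pp,.06).round(3))
E
```

```text
ends [0.56271786 0.25093114 0.014     ] [ 0.46613613 -0.15210686  0.014     ] L 0.4144486206170033 yaw 76.52408107164463
lip [ 0.5019 -0.0027  0.052 ] along from lip 0.0 across 0.0001
ytop [0.5434 0.1676 0.074 ] along from lip 0.1752 across -0.0007
yscene [0.5458 0.1709 0.074 ] along from lip 0.179 across -0.0022
btop [0.5359 0.131  0.074 ] along from lip 0.1379 across -0.0019
bscene [0.5404 0.1389 0.074 ] along from lip 0.1466 across -0.0044
wtop [0.5526 0.1997 0.074 ] along from lip 0.2086 across -0.0021
wscene [0.5547 0.2046 0.074 ] along from lip 0.2139 across -0.003
tip [0.5285 0.1021 0.095 ] along from lip 0.108 across -0.0015
[[1.649 1.647 1.654 1.769 1.77 ]
 [1.656 1.656 1.651 1.763 1.77 ]
 [1.653 1.651 1.659 1.658 1.765]
 [1.654 1.659 1.651 1.655 1.77 ]
 [1.772 1.765 1.769 1.763 1.764]]
[[1.147 1.144 1.146 1.148 1.145]
 [1.317 1.149 1.144 1.145 1.148]
 [1.313 1.151 1.151 1.152 1.151]
 [1.312 1.155 1.149 1.151 1.158]
 [1.305 1.156 1.157 1.158 1.309]]
[[1.317 1.149 1.144 1.145 1.148]
 [1.313 1.151 1.151 1.152 1.151]
 [1.312 1.155 1.149 1.151 1.158]
 [1.305 1.156 1.157 1.158 1.309]
 [1.301 1.303 1.162 1.303 1.303]]
beaker [ 0.608 -0.112  0.06 ]
jar [ 0.606 -0.322  0.06 ]
bung [0.632 0.012 0.06 ]
reag [ 0.474 -0.414  0.06 ]
```

Request:
jog_arm:
  delta_pos:
    - [0.26,0.63,0]
    - [0.26,0.63,0]
    - [0.26,0.63,0]
    - [0.26,0.63,0]
    - [0.26,0.63,0]
    - [0.26,0.63,0]
    - [0.26,0.63,0]
    - [0.26,0.63,0]
    - [0.26,0.63,0]
    - [0.26,0.63,0]
    - [0.26,0.63,0]
    - [0.26,0.63,0]
  twist: [0.47,0.47,0.47,0.47,0.47,0.47,0.47,0.47,0.47,0.47,0.47,0.47]
  jaw: 0

```text
clock: 1.3
ee_pos: [0.4043, -0.2213, 0.2223]
ee_rot: [0.888, 0.461, -0.0, -0.0]
wrist_force: [1.2, 0.4, 0.0]
grip_width: 0.0029
gripper_force: 0.0
```

Request:
jog_arm:
  delta_pos:
    - [0.26,0.63,0]
    - [0.26,0.63,0]
    - [0.26,0.63,0]
    - [0.26,0.63,0]
    - [0.26,0.63,0]
    - [0.26,0.63,0]
    - [0.26,0.63,0]
    - [0.26,0.63,0]
    - [0,0,0]
    - [0,0,0]
    - [0,0,0]
  twist: [0.47,0.47,0.47,0.47,0.47,0.47,0.47,0.47,0,0,0]

```text
clock: 2.4
ee_pos: [0.5078, 0.028, 0.2223]
ee_rot: [0.787, 0.617, -0.0, -0.0]
wrist_force: [-0.2, 0.0, -0.5]
grip_width: 0.0003
gripper_force: 0.0
```

Request:
jog_arm:
  delta_pos:
    - [0,0,-0.5]
    - [0,0,-0.5]
    - [0,0,-0.5]
    - [0,0,-0.5]
    - [0,0,-0.5]
    - [0,0,-0.5]
    - [0,0,-0.2]
    - [0,0,-0.2]
    - [0,0,-0.2]
    - [0,0,-0.1]
    - [0,0,0]
  twist: [0,0,0,0,0,0,0,0,0,0,0]

```text
clock: 3.5
ee_pos: [0.5081, 0.0292, 0.0373]
ee_rot: [0.786, 0.618, -0.0, -0.0]
wrist_force: [0.6, 0.2, 0.3]
grip_width: 0.0004
gripper_force: 0.0
```

```bash
python3 - <<'E'
from h import *
p,d=cap('scene','s1');q,_=cap('top','t1')
A=cv2.resize(p[180:340,290:430,::-1],None,fx=3.5,fy=3.5,interpolation=2)
B=cv2.resize(q[230:320,255:345,::-1],(560,560),interpolation=2)
cv2.imwrite('pics/c1.png',cv2.resize(np.hstack([A[:560],B]),(800,426)))
s=r.read_state();print(s['ee_pos'],s['wrist_force'])
E
```

```text
[0.5085397  0.02935318 0.03800352] [-0.01802994  0.31038896  0.32861167]
```

View pics/c1.png

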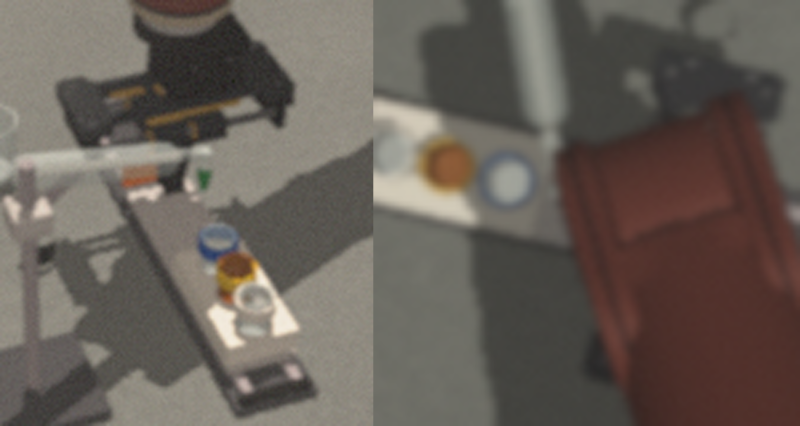

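The fingertip is down over the bare deck behind the lip, clear of the tip and vials. Now I'll draw slowly.

Request:
jog_arm:
  delta_pos:
    - [-0.02,-0.08,0]
    - [-0.02,-0.08,0]
    - [-0.02,-0.08,0]
    - [-0.02,-0.08,0]
    - [-0.01,-0.04,0]
    - [-0.01,-0.04,0]
    - [-0.01,-0.04,0]
    - [-0.01,-0.04,0]
    - [-0.02,-0.08,0]
    - [-0.02,-0.08,0]
    - [-0.02,-0.08,0]
    - [-0.02,-0.08,0]
  twist: [0,0,0,0,0,0,0,0,0,0,0,0]

```text
clock: 4.8
ee_pos: [0.4982, -0.0112, 0.0376]
ee_rot: [0.786, 0.618, 0.0, 0.0]
wrist_force: [0.9, 1.9, 0.5]
grip_width: 0.0006
gripper_force: 1.1
```

Request:
jog_arm:
  delta_pos:
    - [-0.02,-0.08,0]
    - [-0.02,-0.08,0]
    - [-0.02,-0.08,0]
    - [-0.02,-0.08,0]
    - [-0.02,-0.08,0]
    - [-0.02,-0.08,0]
    - [-0.02,-0.08,0]
    - [-0.02,-0.08,0]
    - [-0.01,-0.04,0]
    - [-0.01,-0.04,0]
    - [0,0,0]
    - [0,0,0]
  twist: [0,0,0,0,0,0,0,0,0,0,0,0]

```text
clock: 6.0
ee_pos: [0.4886, -0.047, 0.0373]
ee_rot: [0.786, 0.618, -0.001, -0.0]
wrist_force: [0.5, 0.2, 0.0]
grip_width: 0.0003
gripper_force: 0.0
```

```bash
python3 - <<'E'
from h import *
p,d=cap('scene','s2');q,_=cap('top','t2')
A=cv2.resize(p[220:300,330:410,::-1],(560,560),interpolation=2)
B=cv2.resize(q[240:300,265:325,::-1],(560,560),interpolation=2)
cv2.imwrite('pics/c2.png',cv2.resize(np.hstack([A,B]),(800,400)))
s=r.read_state();print(s['ee_pos'],s['wrist_force'])
h=cv2.cvtColor(q,cv2.COLOR_RGB2HSV)
m=cv2.inRange(h,(5,110,70),(32,255,255));m[:240]=0;m[300:]=0;m[:,:255]=0;m[:,325:]=0
N,_,st,c=cv2.connectedComponentsWithStats(m);print(st[1:].tolist(),c[1:])
E
```

```text
[ 0.48874888 -0.04685747  0.03735632] [ 0.34768864  0.47103898 -0.31748417]
[[287, 266, 10, 9, 52], [295, 266, 3, 4, 6]] [[290.61538462 270.63461538]
 [295.83333333 267.66666667]]
```

View pics/c2.png

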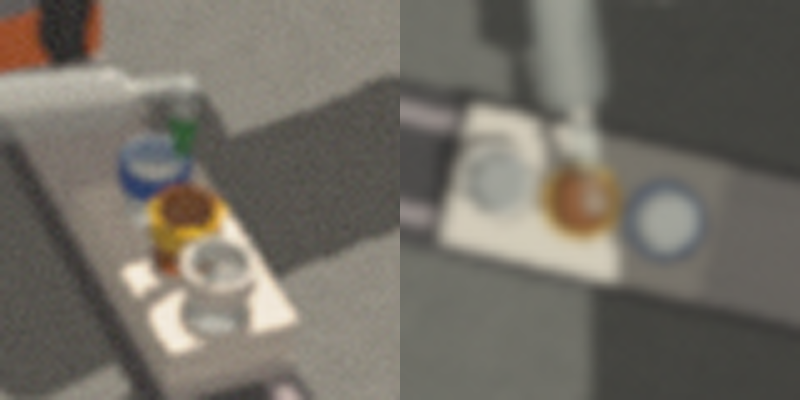

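The scene half shows the yellow mouth at about (367.6,261.6), with the tip end at (366.4,250.4). The top half shows the yellow vial centre at (292.3,270.2). The vial is a little short of the tip.

```bash
python3 - <<'E'
from h import *
ux=np.array([.233,.9725,0])
tip=ray('scene',366.4,250.6,.095);y=ray('scene',367.6,261.5,.074);yt=ray('top',292.3,270.2,.074);y0=np.array([.5434,.1676,.074])
print('scene remaining',(y-tip)@ux,tip,y,'moved(top)',(y0-yt)@ux)
for z in(.1,.11,.12): print(z,'top blob rem',(yt-ray('top',294.1,269.8,z))@ux)
# direct 3D via depth: tip pixels
d=np.load('s2.npz');h=cv2.cvtColor(d['p'],cv2.COLOR_RGB2HSV);m=cv2.inRange(h,(45,60,25),(95,255,255));m[:240]=0;m[256:]=0;m[:,:360]=0;m[:,372:]=0
v,u=np.nonzero(m);print(list(zip(u,v,d['d'][v,u].round(3))))
E
```

```text
scene remaining 0.012513044845136736 [0.52736717 0.10032097 0.095     ] [0.53156392 0.11218236 0.074     ] moved(top) 0.06362786765106423
0.1 top blob rem 0.006050087496378991
0.11 top blob rem 0.006605211466233493
0.12 top blob rem 0.00716033543608797
[(np.int64(364), np.int64(244), np.float32(1.149)), (np.int64(365), np.int64(244), np.float32(1.14)), (np.int64(366), np.int64(244), np.float32(1.144)), (np.int64(367), np.int64(244), np.float32(1.142)), (np.int64(368), np.int64(244), np.float32(1.143)), (np.int64(364), np.int64(245), np.float32(1.144)), (np.int64(365), np.int64(245), np.float32(1.145)), (np.int64(366), np.int64(245), np.float32(1.142)), (np.int64(367), np.int64(245), np.float32(1.144)), (np.int64(368), np.int64(245), np.float32(1.148)), (np.int64(365), np.int64(246), np.float32(1.144)), (np.int64(366), np.int64(246), np.float32(1.145)), (np.int64(367), np.int64(246), np.float32(1.143)), (np.int64(368), np.int64(246), np.float32(1.147)), (np.int64(365), np.int64(247), np.float32(1.15)), (np.int64(366), np.int64(247), np.float32(1.144)), (np.int64(367), np.int64(247), np.float32(1.144)), (np.int64(368), np.int64(247), np.float32(1.147)), (np.int64(365), np.int64(248), np.float32(1.149)), (np.int64(366), np.int64(248), np.float32(1.148)), (np.int64(367), np.int64(248), np.float32(1.145)), (np.int64(368), np.int64(248), np.float32(1.153)), (np.int64(365), np.int64(249), np.float32(1.153)), (np.int64(366), np.int64(249), np.float32(1.153)), (np.int64(367), np.int64(249), np.float32(1.151)), (np.int64(365), np.int64(250), np.float32(1.157)), (np.int64(366), np.int64(250), np.float32(1.153)), (np.int64(367), np.int64(250), np.float32(1.156))]
```

```bash
python3 - <<'E'
from h import *
ux=np.array([.233,.9725,0]);uy=np.array([.9725,-.233,0]);lip=np.array([.5019,-.0027,0])
for f in('top0','t1'):
    d=np.load(f+'.npz')['d'];print(f);print((1000*d[258:276,283:300]).astype(int))
c=r.camera_info('scene');E=np.array(c['extrinsics'])
for f in('scene0','s1','s2'):
    D=np.load(f+'.npz');h=cv2.cvtColor(D['p'],cv2.COLOR_RGB2HSV)
    for k,lo,hi,(v0,v1,u0,u1) in(('tip',(45,60,25),(95,255,255),(240,256,360,372)),('yel',(18,110,80),(32,255,255),(255,300,355,395))):
        m=cv2.inRange(h,lo,hi);v,u=np.nonzero(m);ok=(v>=v0)&(v<v1)&(u>=u0)&(u<u1);v,u=v[ok],u[ok];z=D['d'][v,u]
        P=np.c_[(u-c['cx'])/c['fx']*z,-(v-c['cy'])/c['fy']*z,-z]@E[:3,:3].T+E[:3,3]
        a=np.c_[(P-lip)@ux,(P-lip)@uy,P[:,2]]
        print(f,k,len(v),np.median(a,0).round(4),a.min(0).round(3),a.max(0).round(3))
E
```

```text
top0
[[1745 1752 1743 1752 1747 1787 1779 1639 1641 1644 1640 1801 1795 1794
  1801 1797 1798]
 [1749 1743 1750 1744 1747 1747 1746 1638 1645 1641 1650 1781 1781 1780
  1792 1785 1781]
 [1749 1749 1748 1748 1748 1749 1751 1646 1639 1641 1651 1766 1780 1780
  1779 1784 1786]
 [1743 1754 1744 1751 1747 1744 1740 1641 1647 1647 1645 1771 1773 1775
  1779 1781 1780]
 [1719 1745 1740 1752 1752 1746 1746 1642 1646 1650 1648 1772 1777 1768
  1765 1768 1768]
 [1712 1716 1728 1754 1747 1748 1755 1743 1643 1641 1643 1771 1763 1771
  1780 1771 1776]
 [1756 1751 1724 1721 1744 1739 1742 1746 1640 1649 1646 1644 1768 1769
  1760 1767 1771]
 [1770 1764 1761 1720 1718 1751 1747 1740 1650 1647 1653 1650 1776 1770
  1764 1773 1769]
 [1765 1762 1768 1722 1714 1730 1755 1746 1644 1652 1647 1656 1770 1770
  1767 1764 1767]
 [1765 1762 1759 1767 1721 1727 1753 1739 1654 1651 1651 1651 1762 1767
  1765 1760 1773]
 [1763 1760 1757 1767 1714 1721 1750 1747 1768 1649 1647 1653 1768 1770
  1761 1773 1763]
 [1764 1772 1764 1765 1720 1728 1743 1750 1761 1655 1655 1651 1762 1769
  1766 1764 1768]
 [1763 1764 176
[... 1910 characters left out ...]
 1751 1775 1765 1765 1762 1350 1336 1335
  1328 1334 1339]
 [1746 1751 1740 1748 1737 1737 1770 1764 1760 1773 1770 1343 1334 1332
  1334 1334 1328]
 [1749 1749 1751 1750 1749 1741 1771 1760 1771 1766 1762 1353 1326 1333
  1331 1335 1325]]
scene0 tip 14 [0.109  0.0043 0.1111] [0.106 0.001 0.105] [0.112 0.007 0.116]
scene0 yel 77 [0.1857 0.0119 0.069 ] [ 0.158 -0.013  0.054] [0.907 0.388 0.848]
s1 tip 19 [0.1104 0.0037 0.1107] [ 0.106 -0.     0.097] [0.113 0.007 0.119]
s1 yel 72 [0.1873 0.0101 0.0686] [ 0.113 -0.051  0.003] [0.196 0.018 0.075]
s2 tip 28 [0.1101 0.0038 0.1115] [ 0.104 -0.001  0.098] [0.114 0.008 0.119]
s2 yel 71 [0.125  0.0121 0.0697] [ 0.105 -0.014  0.055] [0.132 0.019 0.075]
```

Request:
jog_arm:
  delta_pos:
    - [-0.01,-0.04,0]
    - [-0.01,-0.04,0]
    - [-0.01,-0.04,0]
    - [-0.01,-0.04,0]
    - [-0.01,-0.03,0]
    - [0,0,0]
    - [0,0,0]
  twist: [0,0,0,0,0,0,0]

```text
clock: 6.8
ee_pos: [0.4868, -0.0567, 0.0377]
ee_rot: [0.786, 0.618, -0.0, 0.0]
wrist_force: [-0.8, -0.0, 0.7]
grip_width: 0.0005
gripper_force: 0.0
```

```bash
python3 - <<'E'
from h import *
p=np.mean([cap('scene',f's3{i}')[0].astype(float) for i in range(6)],0).astype(np.uint8)
q=np.mean([cap('top',f't3{i}')[0].astype(float) for i in range(6)],0).astype(np.uint8)
np.savez('avg3.npz',p=p,q=q)
A=cv2.resize(p[235:285,345:395,::-1],(600,600),interpolation=2)
B=cv2.resize(q[245:295,270:320,::-1],(600,600),interpolation=2)
cv2.imwrite('pics/c3.png',cv2.resize(np.hstack([A,B]),(800,400)))
print(r.read_state()['ee_pos'])
E
```

```text
[ 0.48666174 -0.05625717  0.03752888]
```

View pics/c3.png

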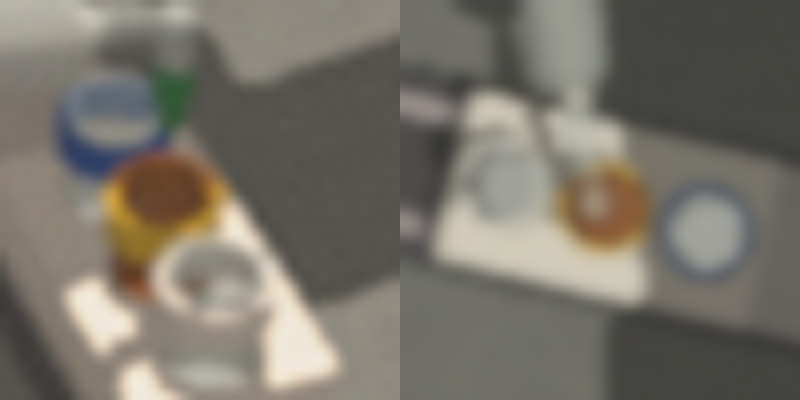

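```bash
python3 - <<'E'
from h import *
ux=np.array([.233,.9725,0]);uy=np.array([.9725,-.233,0]);lip=np.array([.5019,-.0027,0])
f=lambda n,*a:(lambda P:((P-lip)@ux*1e3,(P-lip)@uy*1e3))(ray(n,*a))
print('tip s',f('scene',366.3,250.5,.095),'y s',f('scene',365.1,258.6,.074))
print('tip t',f('top',293.9,270.0,.13),'y t',f('top',295.1,270.1,.074))
q=np.load('avg3.npz');h=cv2.cvtColor(q['q'],cv2.COLOR_RGB2HSV)
m=cv2.inRange(h,(8,90,70),(32,255,255));m[:262]=0;m[280:]=0;m[:,:286]=0;m[:,306:]=0
c=max(cv2.findContours(m,0,1)[0],key=cv2.contourArea);(u,v),R=cv2.minEnclosingCircle(c);print('circle top',u,v,R,f('top',u,v,.072))
h=cv2.cvtColor(q['p'],cv2.COLOR_RGB2HSV)
m=cv2.inRange(h,(16,120,80),(32,255,255));m[:248]=0;m[275:]=0;m[:,:352]=0;m[:,380:]=0
print(cv2.boundingRect(m))
# collar outline + projected mouth circles for candidate positions
c=r.camera_info('scene');E=np.linalg.inv(np.array(c['extrinsics']))
def pr(P):
    x=E[:3,:3]@P+E[:3,3];return (c['cx']-c['fx']*x[0]/x[2],c['cy']+c['fy']*x[1]/x[2])
for a in(105,108,111):print(a,np.round(pr(lip+ux*a/1e3+np.array([0,0,.074])),1),np.round(pr(lip+ux*a/1e3+np.array([0,0,.095])),1))
E
```

```text
tip s (np.float64(105.73805661067463), np.float64(0.8356922246139863)) y s (np.float64(107.92462214534764), np.float64(3.455992431942503))
tip t (np.float64(104.3434011437154), np.float64(0.9749912016496947)) y t (np.float64(104.16352320132418), np.float64(1.9916895640732981))
circle top 295.5 270.5 5.700977325439453 (np.float64(102.938326563545), np.float64(1.1801629013343342))
(358, 257, 15, 11)
105 [366.  257.4] [366.5 250.2]
108 [366.6 258.3] [367.1 251.1]
111 [367.1 259.1] [367.6 251.9]
```

Both views put the vial within about 2 mm of the tip. I'll nudge it 1 mm further, back off the lip, and lift clear.

Request:
jog_arm:
  delta_pos:
    - [-0.005,-0.02,0]
    - [0,0,0]
    - [0,0,0]
    - [0.01,0.05,0]
    - [0.02,0.07,0]
    - [0.02,0.07,0]
    - [0,0,0]
    - [0,0,0.2]
    - [0,0,0.5]
    - [0,0,0.6]
    - [0,0,0.6]
    - [0,0,0.6]
  twist: [0,0,0,0,0,0,0,0,0,0,0,0]

```text
clock: 8.6
ee_pos: [0.4888, -0.0477, 0.1645]
ee_rot: [0.786, 0.618, 0.0, 0.0]
wrist_force: [0.5, -0.9, -0.4]
grip_width: 0.0004
gripper_force: 0.0
```

Request:
jog_arm:
  delta_pos:
    - [0,0,0.6]
    - [0,0,0.6]
    - [-0.1,-0.5,0]
    - [-0.2,-0.6,0]
    - [-0.2,-0.6,0]
    - [-0.1,-0.6,0]
    - [0,-0.6,0]
    - [0,-0.6,0]
    - [0,-0.4,0]
    - [0,0,0]
    - [0,0,0]
  twist: [0,0,0,0,0,0,0,0,0,0,0]

```text
clock: 9.7
ee_pos: [0.4589, -0.2424, 0.223]
ee_rot: [0.787, 0.618, 0.0, -0.0]
wrist_force: [-1.1, 0.1, -0.1]
grip_width: 0.0
gripper_force: 0.0
```

```bash
python3 - <<'E'
from h import *
p=np.mean([cap('scene',f's4{i}')[0].astype(float) for i in range(6)],0).astype(np.uint8)
q=np.mean([cap('top',f't4{i}')[0].astype(float) for i in range(6)],0).astype(np.uint8)
np.savez('avg4.npz',p=p,q=q)
h=cv2.cvtColor(q,cv2.COLOR_RGB2HSV);m=cv2.inRange(h,(5,120,80),(16,255,255));m[:250]=0;m[310:]=0;m[:,:335]=0;m[:,385:]=0
u,v=[x.mean() for x in np.nonzero(m)[::-1]];L=ray('top',u,v,.052)
print('lip moved',(np.array([.5019,-.0027,.052])-L)@np.array([.233,.9725,0]),u,v,m.sum()//255,r.read_state()['ee_pos'])
A=cv2.resize(p[235:285,345:395,::-1],(600,600),interpolation=2)
B=cv2.resize(q[225:315,235:395,::-1],(1067,600),interpolation=2)
cv2.imwrite('pics/c4.png',cv2.resize(np.hstack([A,B]),(800,288)))
E
```

```text
lip moved 0.07243207329691052 356.6857142857143 285.14285714285717 35 [ 0.45893604 -0.24263015  0.22254952]
```

View pics/c4.png

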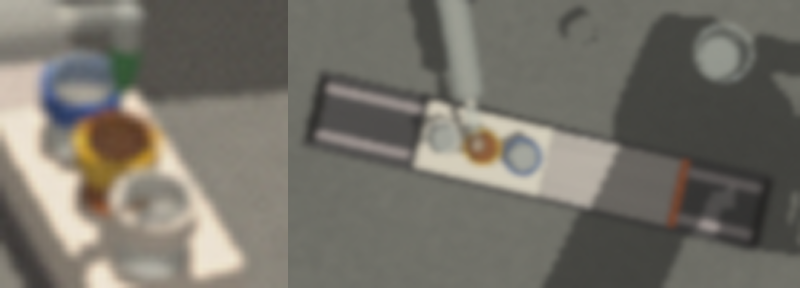

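The final view shows the carriage drawn out about 71 mm. The yellow vial's mouth sits under the tip, all three vials are standing, and the arm is clear.

```bash
python3 -c "
from bench import r
print(r.sign_off())"
```

```text
the job is handed in; nothing more can be done
None
```

I drew the carriage out about 71 mm, so the yellow-collared vial's mouth sits under the green drip tip to within about 2 mm by the cameras; all three vials are standing, the arm is clear, and the job is handed in (no verdict was returned).

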